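# Load the vial rack into the photometer and index the carriage to the first click

### The arm

A 6-joint arm with a two-finger parallel gripper is mounted at the origin on the work surface. World frame = base frame: x ahead of the robot, y to its left, z up, the work surface at z = 0. Lengths are in m, angles in rad, forces in N, time in s.
With the tool pointing down it reaches from about 0.375 to 0.9 m from the base axis. Payload 3.1 kg.
Tool frame: the origin (TCP) lies midway between the tips of the shut fingers; the grasp point (between the pads) lies 19 mm behind it; z points along the fingers, y is the direction in which the jaws open and shut (so a half turn about z gives the same grasp; the last joint's range is limited). The gripper opens to 85 mm and grips with 20 to 120 N. Pads are 22 mm wide; open, the fingers measure 114 mm over their backs; the gripper's body (76 mm by 85 mm) begins 54 mm behind the grasp point. The pads swing forward as they close: fully open they stand 13 mm farther back than shut.
Start: joints at [-1.484, 0.527, 1.433, -0, 1.181, -0.178], TCP at [0.164, -0.603, 0.231] pointing down, gripper open.
Joint ranges: [-3.08, 3.08], [-0.75, 2.2], [0.22, 2.44], [-1.43, 4.57], [0, 2.65], [-2.85, 2.85]. Speed limits (rad/s): [2.79, 2.79, 3.14, 3.14, 3.14, 3.14].

### API

Orientations are given as a unit quaternion [x, y, z, w].
In Python, from station import manip gives the robot as it stands. The module is installed in compiled form; this text tells all that it offers.
- The arm moves only by the tool drive_tool, never from a script. Its argument "deltas" is one flat list of numbers, 4 for each row, row after row: the shift along the tool's x, y, z in cm, then the turn about the tool's z in degrees. A call has 1 to 12 rows; each row is the pose to reach, as a shift and turn from the pose measured when the call began, along the tool's axes at that moment; what a row does not reach only later rows make up. A row lasts 1/10 s, in which the tool goes at most 50 mm and 8.59 degrees, less where a joint would pass 70% of its speed; a pose out of reach is approached as far as the arm can. A call with a gripper value outside its range is refused whole. "hand" is the finger opening in cm, from 0 to 8.54, set as the call begins (left out, the last holds). The fingers move at their own pace and stop on an object; "squeeze" is the grip in N (left out, the last holds). Time passes only in rows, so rows that repeat a pose let the fingers close. It gives the time, the measured TCP pose, the force and the opening at its end, in the units of the state.
- manip.sense(): the state, without advancing time (a new reading comes with each control period).
- manip.snapshot(name): name is "scene" or "top"; returns a dict with "frame" (420x560x3 uint8, red, green, blue), "depth" (420x560 float32, m along the optical axis (not along the pixel's ray), 0 where there is no reading), "fx", "fy", "cx", "cy" (pixels), "R" (3x3) and "t" (3): a world point X has camera coordinates R X + t. Camera axes: x right, y down, z forward; pixel columns grow to the right and rows downward; lengths in m; the calibration is good to about 2 mm. A picture is of the moment at which its call begins.
- manip.sign_off(): hands the job in, once; it reports no verdict.
The state is a dict: "t": time; "q": joint angles; "qd": joint speeds; "tau": joint torques, N m; "tcp_pos": TCP position; "tool_rot": TCP orientation; "force": force on the tool from outside, world axes, zero at the start; "ft_torque": the same for the moment, N m; "finger_gap": opening from 0.0 (shut) to 1.0 (fully open).
Only numpy, scipy, OpenCV 4.12 (cv2) and the standard library are available. Lean on these libraries where they do the work, as an engineer would, in place of code of your own. Each camera call takes 0.05 s, during which the arm holds its last target.

### The job

Pick up the white rack with its four capped vials, carry it level and set it gently down, fully home, in the seat of the photometer's sliding carriage while the carriage is still out at the loading end. Then take hold of the upright knob on the carriage's tail and slide the carriage towards the beam gate until you feel the first click, without running on past it, and finish there still gripping the knob, holding the carriage steady in that notch for the reading. Leave the other things on the bench where they are.

Things in the scene. Friction and masses are not known exactly. Their poses are not given: they have to be found in the camera images.
- rack_mid (a point): Centre (half-way up) of the loose white vial rack, a plastic block 36 x 120 x 32 mm (its own x, y, z; z up, long side y), 110 g, flat on the bench at first. Four pockets in a row along y hold a vial each; the vials stand 26 mm above its top (42 mm above this point). Grip it across its 36 mm width. Its two ends are alike: it may go into the seat either way round.
- vial0_mid (a point): Centre of capped glass vial 1 (24 mm diameter, 54 mm high, 25 g, z up along it), standing loose in the rack's pocket at y = 42 mm, its foot 4 mm above the rack's underside.
- vial1_mid (a point): Centre of capped glass vial 2 (24 mm diameter, 54 mm high, 25 g, z up along it), standing loose in the rack's pocket at y = 14 mm, its foot 4 mm above the rack's underside.
- vial2_mid (a point): Centre of capped glass vial 3 (24 mm diameter, 54 mm high, 25 g, z up along it), standing loose in the rack's pocket at y = -14 mm, its foot 4 mm above the rack's underside.
- vial3_mid (a point): Centre of capped glass vial 4 (24 mm diameter, 54 mm high, 25 g, z up along it), standing loose in the rack's pocket at y = -42 mm, its foot 4 mm above the rack's underside.
- photometer: Bench photometer, fixed. Origin on the bench under the middle of its rail. Axes: y along the rail in the sliding direction, from the loading end to the beam gate; x across it, towards the white electronics housing (105 mm high, from y = 45 mm on); z up. Base 124 mm wide, 20 mm high, from y = -150 to +200 mm.
- beam (a point): Middle of the photometer's beam gate, 92 mm along y from its origin, 76 mm above the bench: the gap between two upright black blocks, lamp and detector (56 mm long along the rail, 105 mm high, 68 mm between their faces), one on each side of the rail.
- carriage (a joint): Travel of the aluminium carriage along the photometer's y, m: 0 fully out at the loading end, growing towards the gate, hard stop at 0.200; starts at 0 to 0.025. A spring ball clicks into notches at 0.110 (first: leading vial in the beam), 0.138, 0.166, 0.194. It slides with 1 to 4 N; within 3 mm of a notch the ball pulls it to the centre, and 9 to 14 N are needed to push it out.
- seat (a point): Centre of the carriage's rack seat, on its floor, 38 mm above the bench; axes as the photometer; moves with the carriage. With the rack home, its centre is 16 mm above this point, its long side along y. Lips at the ends and corners (9 mm high, flared at the top) leave 2 mm play all round; the long sides are open for fingers over the middle 80 mm. 
- knob_grip (a point): Point to grip on the carriage's upright black knob: on its axis, 60 mm above the bench, 22 mm above the carriage plate. The knob is a cylinder of 20 mm diameter, 36 mm tall (top 74 mm above the bench), on the 24 mm wide tail of the carriage, 120 mm behind the seat's centre (away from the gate). Axes as the photometer; moves with the carriage.
- tip_box: Bystander: yellow pipette tip box, 82 x 120 x 58 mm, origin under its centre. It and the rack may have changed places (left or right side of the bench).
- cup0: Bystander: empty white paper cup, 74 mm across the rim, 85 mm high, origin under its centre.
- cup1: Bystander: empty white paper cup, 74 mm across the rim, 85 mm high, origin under its centre.
- cup2: Bystander: empty white paper cup, 74 mm across the rim, 85 mm high, origin under its centre.
- marker: Bystander: marker pen lying along its x, 140 mm long, 18 mm thick, origin under its centre, in front of the photometer.
- microplate: Bystander: white 96-well plate, 86 x 128 x 14 mm, origin under its centre.
- spray_bottle: Bystander: white spray bottle, 72 mm diameter, 190 mm high, origin under its centre.

How it is judged:
On the way:
1. the rack stands home in the carriage's seat while the carriage is still at the loading end (travel under 60 mm) (x of rack_mid in the frame of seat between -0.005 and 0.005 m and y of rack_mid in the frame of seat between -0.005 and 0.005 m and z of rack_mid in the frame of seat between 0.012 and 0.019 m and angle between the y axis of rack_mid and the y axis of seat, either way round below 0.12 rad and angle between rack_mid's own z axis and vertical below 0.06 rad and angle between each of vial0_mid, vial1_mid, vial2_mid, vial3_mid's own z axis and vertical below 0.15 rad and z of each of vial0_mid, vial1_mid, vial2_mid, vial3_mid in the frame of rack_mid below 0.021 m and horizontal distance between each of vial0_mid, vial1_mid, vial2_mid, vial3_mid and rack_mid below 0.05 m and value of joint carriage below 0.06 m), for 0.3 s.
At the end, for the whole second after the job is handed in: The rack is home in the seat (within 5 mm, 0.12 rad, flat), all four vials upright in their pockets; the carriage is at rest in the first notch (travel 110 mm +-2.5 mm) and the fingers still grip the knob (over 10 N of contact) (x of rack_mid in the frame of seat between -0.005 and 0.005 m and y of rack_mid in the frame of seat between -0.005 and 0.005 m and z of rack_mid in the frame of seat between 0.012 and 0.019 m and angle between the y axis of rack_mid and the y axis of seat, either way round below 0.12 rad and angle between rack_mid's own z axis and vertical below 0.06 rad and angle between each of vial0_mid, vial1_mid, vial2_mid, vial3_mid's own z axis and vertical below 0.15 rad and z of each of vial0_mid, vial1_mid, vial2_mid, vial3_mid in the frame of rack_mid below 0.021 m and horizontal distance between each of vial0_mid, vial1_mid, vial2_mid, vial3_mid and rack_mid below 0.05 m and value of joint carriage between 0.1075 and 0.1125 m and velocity of joint carriage between -0.005 and 0.005 m/s and contact force between the fingers and carriage above 10 N and distance between the grasp point and knob_grip below 0.04 m); the arm keeps its last pose, push and grip.
It fails at once if the rack is tipped more than 15 degrees (angle between rack_mid's own z axis and vertical above 0.26 rad).
It fails at once if the rack is let fall (faster than 0.4 m/s with no finger on it) (linear speed of rack above 0.4 m/s and contact force between the fingers and rack below 0.05 N).
It fails at once if the carriage runs on past the first notch by more than 12 mm (value of joint carriage above 0.122 m).
It fails at once if a bystander is shifted more than 30 mm (distance of any of tip_box, cup0, cup1, cup2, marker, microplate, spray_bottle from where it was at the start of the episode above 0.03 m).
It also fails if it takes over 67 s, if anything falls off the work surface, if the arm or the gripper's body presses on something with over 40 N, if the wrist force passes 120 N, or if a joint passes its speed limit or range.

## Working session

There is one attempt and no reset: what is moved stays moved. The work goes in short steps, Python scripts to look and compute and a tool call to move; the robot and the scene stay as the last step left them, time stands still between calls to the robot, and variables do not carry over. Pictures are saved under pics/ and viewed, and the job is handed in when it is done.

Besides the shell and the picture viewer there is one more tool, called after "Emit:" as name(argument=value, ...) on one line, values as JSON. drive_tool: Moves the arm, as the interface text tells. Its arguments: {"type":"object","properties":{"deltas":{"type":"array"},"hand":{"type":"number"},"squeeze":{"type":"number"}},"required":["deltas"]}

```bash
mkdir -p pics
cat > h.py <<'E'
import numpy as np,cv2
from station import manip
def snap(n,f):
    s=manip.snapshot(n); cv2.imwrite('pics/'+f+'.png',cv2.cvtColor(s['frame'],cv2.COLOR_RGB2BGR)); np.savez('pics/'+f+'.npz',**s); return s
def load(f): return dict(np.load('pics/'+f+'.npz'))
def ray(s,u,v,z):
    R,t=s['R'],s['t']; c=-R.T@t; d=R.T@np.array([(u-s['cx'])/s['fx'],(v-s['cy'])/s['fy'],1]); return c+d*(z-c[2])/d[2]
def cloud(s):
    h,w=s['depth'].shape; u,v=np.meshgrid(np.arange(w),np.arange(h)); d=s['depth']
    P=np.stack([(u-s['cx'])/s['fx']*d,(v-s['cy'])/s['fy']*d,d],-1); return (P-s['t'])@s['R']
def proj(s,X):
    c=s['R']@np.array(X)+s['t']; return c[0]/c[2]*s['fx']+s['cx'],c[1]/c[2]*s['fy']+s['cy']
E
python3 - <<'E'
from h import *
a=snap('scene','s0');b=snap('top','t0')
for s in(a,b): print(s['fx'],s['R'],-s['R'].T@s['t'])
print(manip.sense())
E
```

```text
519.6628387076266 [[-0.45751833  0.88912163  0.01181939]
 [ 0.6966164   0.36665792 -0.6166746 ]
 [-0.5526324  -0.27390636 -0.78712943]] [1.35543627 0.41411203 1.30479958]
383.7437177005472 [[-0.02329875 -0.99967461 -0.01038457]
 [-0.99686866  0.02401598 -0.07533993]
 [ 0.07556481  0.00859673 -0.99710383]] [ 0.43233484 -0.00535389  1.02336883]
{'t': 0.1, 'q': array([-1.48449935e+00,  5.28358518e-01,  1.43379155e+00,  1.15035368e-05,
        1.18144350e+00, -1.78510026e-01]), 'qd': array([-7.36644497e-04, -2.66169359e-03, -4.14384491e-03, -9.54924782e-05,
        1.76270263e-04, -1.19454137e-03]), 'tau': array([ 3.02915569e-04, -4.43304420e+01, -1.78587019e+01, -1.53758633e-04,
        3.89072535e-03,  8.10548727e-06]), 'tcp_pos': array([ 0.16354425, -0.60253572,  0.23043499]), 'tool_rot': array([ 9.91247247e-01,  1.32014751e-01,  5.14248655e-05, -9.99152425e-04]), 'force': array([ 0.34897177, -0.48540998, -0.90713316]), 'ft_torque': array([-0.00596177, -0.01177964,  0.02163646]), 'finger_gap': 0.9991315585116576}
```

View pics/s0.png

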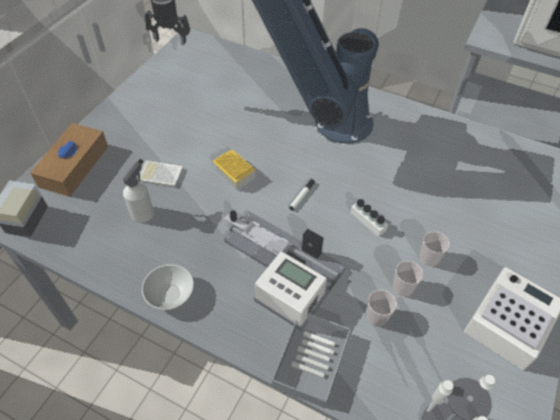

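View pics/t0.png

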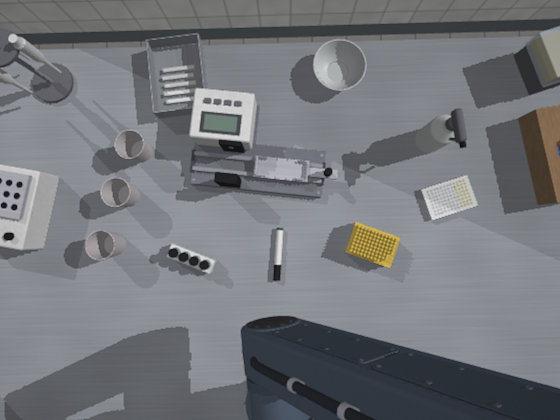

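Run:
```python
from h import *
s=load('t0');f=s['frame'][...,::-1]
a=cv2.resize(f[235:285,150:230],None,fx=5,fy=5,interpolation=cv2.INTER_CUBIC)
b=cv2.resize(f[135:205,180:345],None,fx=4.8,fy=4.8,interpolation=cv2.INTER_CUBIC)
cv2.imwrite('pics/c1.png',a);cv2.imwrite('pics/c2.png',b)
s2=load('s0');b=cv2.resize(s2['frame'][195:300,210:355,::-1],None,fx=5,fy=5,interpolation=cv2.INTER_CUBIC)
cv2.imwrite('pics/c3.png',b)
P=cloud(s)
for (u,v) in [(190,258),(280,169),(328,172),(300,190),(260,190),(228,180),(220,125),(340,172)]: print(u,v,P[v,u])
```

```text
190 258 [0.3754835  0.23205159 0.05524126]
280 169 [0.59856065 0.00111179 0.03599196]
328 172 [ 0.58191129 -0.11885337  0.07209349]
300 190 [ 0.54448918 -0.0501428   0.01756968]
260 190 [0.54682857 0.05514204 0.01967953]
228 180 [0.56354212 0.1271072  0.10308975]
220 125 [0.6984223  0.14424548 0.1073117 ]
340 172 [ 0.5923414  -0.15955234  0.0006505 ]
```

View pics/c1.png

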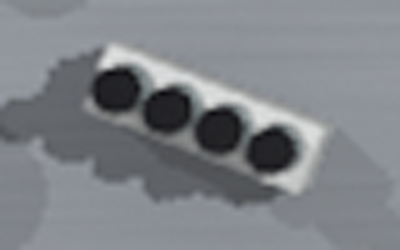

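View pics/c2.png

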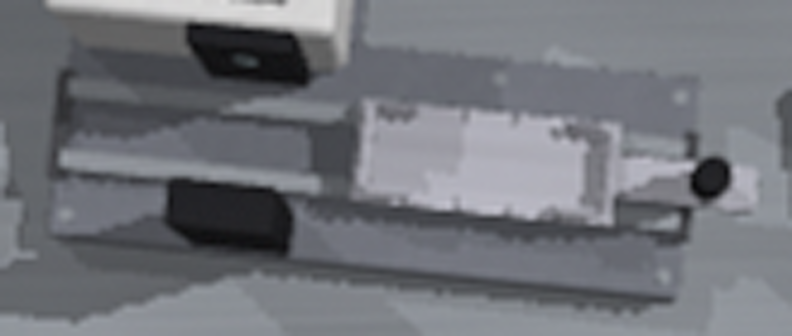

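View pics/c3.png

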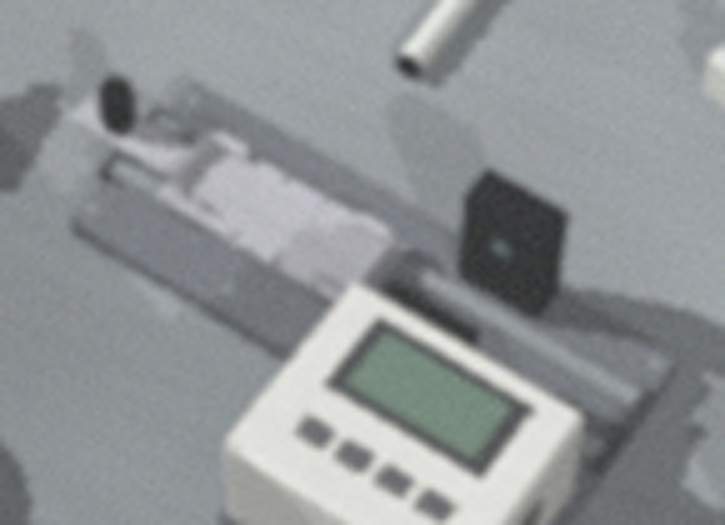

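Run:
```python
from h import *
for n,(x0,y0,x1,y1),zz in [('t0',(150,235,230,285),0.058),('s0',(345,190,395,240),0.055)]:
    s=load(n);f=s['frame'];g=f.max(2)
    m=((g<70)*255).astype(np.uint8);mm=np.zeros_like(m);mm[y0:y1,x0:x1]=m[y0:y1,x0:x1]
    k,l,st,c=cv2.connectedComponentsWithStats(mm,connectivity=4)
    for i in range(1,k):
        if st[i,4]>15: print(n,st[i],c[i],ray(s,*c[i],zz).round(4))
s=load('t0');o=lambda u,v:((u+.5)/4.8-.5+180,(v+.5)/4.8-.5+135)
def p(u,v,z): return ray(s,*o(u,v),z)
for nm,u,v,z in [('baseF-L',55,238,.02),('baseF-R',676,300,.02),('baseB-R',700,78,.02),('knobtop',709,175,.074),('screw1',66,214,.02),('screw2',666,277,.02),('screw3',680,97,.02),('lipA',363,98,.047),('lipB',620,122,.047),('lipC',612,222,.047),('lipD',357,190,.047)]:
    print(nm,p(u,v,z).round(4))
# knob mask
for n,(x0,y0,x1,y1) in [('t0',(318,160,338,185)),('s0',(225,205,245,228))]:
    s=load(n);g=s['frame'].max(2);m=np.zeros(g.shape,np.uint8);m[y0:y1,x0:x1]=g[y0:y1,x0:x1]<70
    v,u=np.nonzero(m);print(n,u.min(),u.max(),v.min(),v.max(),u.mean(),v.mean(),ray(s,u.mean(),v.mean(),.06))
```

```text
t0 [168 249  10   8  66] [172.72727273 252.60606061] [0.39   0.2747 0.058 ]
t0 [179 253   9   9  68] [183.05882353 256.83823529] [0.3789 0.2488 0.058 ]
t0 [189 257  10   9  67] [193.31343284 260.70149254] [0.3688 0.2231 0.058 ]
t0 [199 261  10   8  64] [203.703125 264.640625] [0.3584 0.1972 0.058 ]
s0 [358 200   6   6  29] [360.27586207 202.65517241] [0.3601 0.1987 0.055 ]
s0 [364 206   6   6  31] [366.5483871  208.29032258] [0.3716 0.2238 0.055 ]
s0 [371 211   6   6  31] [373.51612903 213.74193548] [0.3812 0.25   0.055 ]
s0 [378 217   6   6  32] [380.5 219.5] [0.3917 0.2762 0.055 ]
baseF-L [0.5667 0.2368 0.02  ]
baseF-R [ 0.5242 -0.1031  0.02  ]
baseB-R [ 0.6467 -0.1201  0.02  ]
knobtop [ 0.584 -0.117  0.074]
screw1 [0.5798 0.2307 0.02  ]
screw2 [ 0.5369 -0.098   0.02  ]
screw3 [ 0.6364 -0.1088  0.02  ]
lipA [0.6347 0.064  0.047 ]
lipB [ 0.6182 -0.0735  0.047 ]
lipC [ 0.5643 -0.0677  0.047 ]
lipD [0.5849 0.0682 0.047 ]
t0 320 331 168 184 326.7076923076923 173.13846153846154 [ 0.580989   -0.11693686  0.06      ]
s0 231 235 212 220 232.97435897435898 215.7948717948718 [ 0.58794615 -0.11867274  0.06      ]
```

```bash
cat >> h.py <<'E'
from scipy.spatial.transform import Rotation as Ro
def go(x,y,z,ang=None):
    """world target, jaw(tool y) angle deg -> row deltas cm/deg"""
    s=manip.sense();R=Ro.from_quat(s['tool_rot']).as_matrix();d=R.T@(np.array([x,y,z])-s['tcp_pos'])*100
    a=np.degrees(np.arctan2(R[1,1],R[0,1])); print('t',round(s['t'],2),'pos',s['tcp_pos'].round(4),'jaw',round(a,2),'F',s['force'].round(2),'gap',round(s['finger_gap'],3),'tilt',R[2].round(4))
    tr=0 if ang is None else -((ang-a+90)%180-90)
    print('delta',d.round(2),'turn',round(tr,2))
E
python3 - <<'E'
from h import *
go(.5,-.15,.25,-22.2)
E
```

```text
t 0.1 pos [ 0.1635 -0.6025  0.2304] jaw -74.83 F [ 0.35 -0.49 -0.91] gap 0.999 tilt [ 4.e-04 -2.e-03 -1.e+00]
delta [ 44.32 -34.87  -1.87] turn -52.63
```

Emit:
drive_tool(deltas=[3.7,-2.9,-0.2,-4.4,7.4,-5.8,-0.4,-8.8,11.1,-8.7,-0.6,-13.2,14.8,-11.6,-0.8,-17.6,18.5,-14.5,-1,-22,22.2,-17.4,-1.2,-26.4,25.9,-20.3,-1.4,-30.8,29.6,-23.2,-1.5,-35,33.3,-26.1,-1.6,-39.4,37,-29,-1.7,-43.8,40.6,-32,-1.8,-48.2,44.3,-34.9,-1.9,-52.6], hand=8.5)

```text
t: 1.3
tcp_pos: [0.5003, -0.1479, 0.2501]
tool_rot: [0.829, 0.559, 0.0, -0.001]
force: [0.4, -0.5, -0.1]
finger_gap: 0.998
```

Run:
```python
from h import *
go(.375,.2365,.15,-22.2)
```

```text
t 1.3 pos [ 0.5003 -0.1479  0.2501] jaw -22.04 F [ 0.38 -0.51 -0.11] gap 0.998 tilt [ 0.0017 -0.0017 -1.    ]
delta [ 30.91 -26.02  10.1 ] turn 0.16
```

Emit:
drive_tool(deltas=[3.1,-2.6,0.5,0,6.2,-5.2,1.5,0,9.3,-7.8,2.5,0,12.4,-10.4,3.5,0,15.5,-13,4.5,0,18.6,-15.6,5.5,0,21.7,-18.2,6.5,0,24.8,-20.8,7.5,0,27.9,-23.4,8.8,0,30.9,-26,10,0,30.9,-26,10.1,0])

```text
t: 2.4
tcp_pos: [0.372, 0.2393, 0.1487]
tool_rot: [0.828, 0.561, -0.001, -0.002]
force: [-0.6, -1.1, 0.1]
finger_gap: 0.998
```

Run:
```python
from h import *
go(.375,.2365,.004,-22.2)
s=snap('scene','s1');cv2.imwrite('pics/s1c.png',cv2.resize(s['frame'][120:270,280:460,::-1],None,fx=4,fy=4,interpolation=cv2.INTER_CUBIC))
```

```text
t 2.4 pos [0.372  0.2393 0.1487] jaw -21.7 F [-0.61 -1.11  0.14] gap 0.998 tilt [-0.     -0.0052 -1.    ]
delta [-0.15  0.45 14.47] turn 0.5
```

View pics/s1c.png

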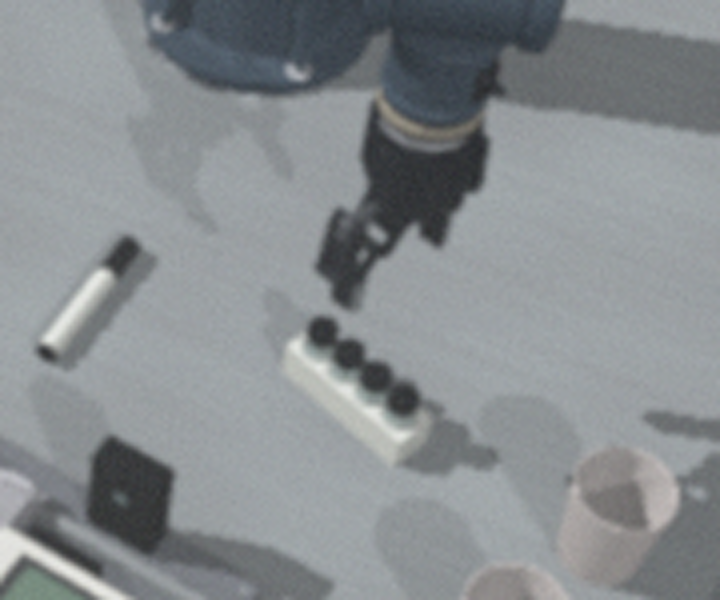

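Emit:
drive_tool(deltas=[-0.1,0.4,2,0.5,-0.1,0.4,4.5,0.5,-0.1,0.4,7,0.5,-0.1,0.4,9.5,0.5,-0.1,0.4,11.5,0.5,-0.1,0.4,13,0.5,-0.1,0.4,14,0.5,-0.1,0.4,14.2,0.5,-0.1,0.4,14.2,0.5,-0.1,0.4,14.2,0.5])

```text
t: 3.45
tcp_pos: [0.3768, 0.2355, 0.0077]
tool_rot: [0.83, 0.557, -0.0, -0.001]
force: [0.1, -0.1, -0.4]
finger_gap: 0.995
```

Run:
```python
from h import *
go(.375,.2365,.004,-22.2)
```

```text
t 3.45 pos [0.3768 0.2355 0.0077] jaw -22.27 F [ 0.14 -0.11 -0.38] gap 0.995 tilt [ 8.0e-04 -2.7e-03 -1.0e+00]
delta [ 0.02 -0.2   0.37] turn -0.07
```

Emit:
drive_tool(deltas=[0,0,0.3,0,0,0,0.3,0,0,0,0.3,0,0,0,0.3,0,0,0,0.3,0,0,0,0.3,0,0,0,0.3,0,0,0,0.3,0,0,0,0.3,0,0,0,0.3,0], hand=0, squeeze=30)

```text
t: 4.45
tcp_pos: [0.3763, 0.2356, 0.005]
tool_rot: [0.83, 0.557, -0.001, -0.001]
force: [-1.7, 1.0, 5.1]
finger_gap: 0.415
```

Run:
```python
from h import *
go(.375,.2365,.1,-22.2)
```

```text
t 4.45 pos [0.3763 0.2356 0.005 ] jaw -22.26 F [-1.73  1.    5.1 ] gap 0.415 tilt [ 6.e-04 -3.e-03 -1.e+00]
delta [ 0.04 -0.19 -9.5 ] turn -0.06
```

Emit:
drive_tool(deltas=[0,0,0,0,0,0,-0.3,0,0,0,-0.8,0,0,0,-1.5,0,0,0,-2.5,0,0,0,-4,0,0,0,-6,0,0,0,-8,0,0,0,-9.5,0,0,0,-10,0,0,0,-10,0], squeeze=50)

```text
t: 5.55
tcp_pos: [0.377, 0.2355, 0.106]
tool_rot: [0.83, 0.557, 0.001, -0.001]
force: [-0.4, 0.1, -2.7]
finger_gap: 0.413
```

Run:
```python
from h import *
go(.5995,.0,.14,-7.2)
s=snap('scene','s2');cv2.imwrite('pics/s2c.png',cv2.resize(s['frame'][120:270,280:460,::-1],None,fx=4,fy=4,interpolation=cv2.INTER_CUBIC))
```

```text
t 5.55 pos [0.377  0.2355 0.106 ] jaw -22.26 F [-0.39  0.1  -2.74] gap 0.413 tilt [ 0.002  -0.0013 -1.    ]
delta [-13.36  29.51  -3.47] turn -15.06
```

View pics/s2c.png

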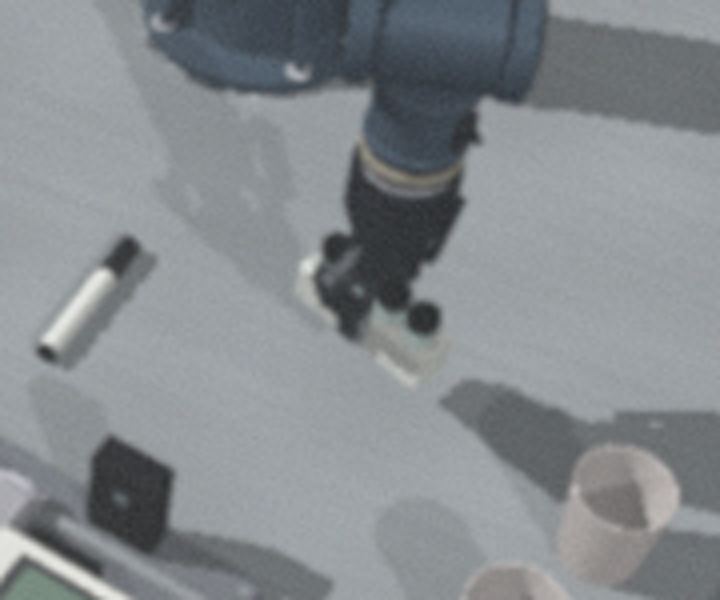

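Emit:
drive_tool(deltas=[0,0,-2,0,0,0,-4,0,-0.6,1.2,-6,0,-1.6,3.5,-7,-1.5,-3,6.6,-7,-3.5,-4.5,10,-7,-5.5,-6,13.4,-7,-7.5,-7.6,16.8,-7,-9,-9.1,20.1,-7,-10.5,-10.5,23.2,-7,-12,-11.7,25.8,-7,-13.5,-12.6,27.8,-7,-15])

```text
t: 6.8
tcp_pos: [0.5867, 0.0116, 0.1728]
tool_rot: [0.751, 0.661, -0.001, -0.002]
force: [-0.6, 0.6, -2.1]
finger_gap: 0.41
```

Run:
```python
from h import *
go(.5995,.0,.14,-7.2)
```

```text
t 6.8 pos [0.5867 0.0116 0.1728] jaw -7.28 F [-0.65  0.64 -2.1 ] gap 0.41 tilt [ 0.0016 -0.0043 -1.    ]
delta [-1.    1.43  3.27] turn -0.08
```

Emit:
drive_tool(deltas=[-0.3,0.4,0.8,0,-0.7,1,2,0,-1,1.4,3.5,0,-1,1.4,5,0,-1,1.4,6.5,0,-1,1.4,7.5,0,-1,1.4,8,0,-1,1.4,8,0,-1,1.4,8,0,-1,1.4,8,0])

```text
t: 7.8
tcp_pos: [0.5996, 0.0001, 0.0935]
tool_rot: [0.751, 0.661, -0.0, -0.002]
force: [0.8, -0.2, -1.7]
finger_gap: 0.411
```

Run:
```python
from h import *
go(.5995,.0,.14,-7.2)
s=snap('scene','s3');cv2.imwrite('pics/s3c.png',cv2.resize(s['frame'][170:300,210:370,::-1],None,fx=4.6,fy=4.6,interpolation=cv2.INTER_CUBIC))
s=snap('top','t3');cv2.imwrite('pics/t3c.png',cv2.resize(s['frame'][115:225,180:345,::-1],None,fx=4.8,fy=4.8,interpolation=cv2.INTER_CUBIC))
```

```text
t 7.8 pos [5.996e-01 1.000e-04 9.350e-02] jaw -7.27 F [ 0.75 -0.19 -1.74] gap 0.411 tilt [ 0.0015 -0.0028 -1.    ]
delta [-0.   -0.02 -4.65] turn -0.07
```

View pics/s3c.png

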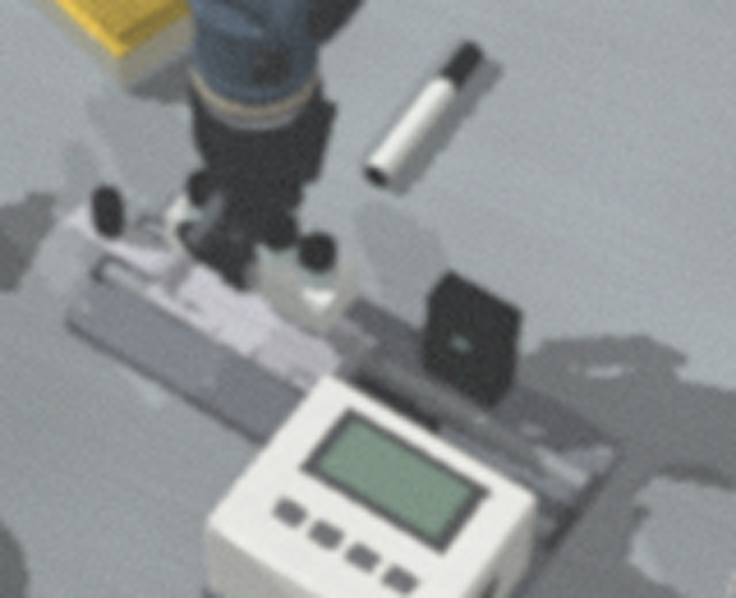

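View pics/t3c.png

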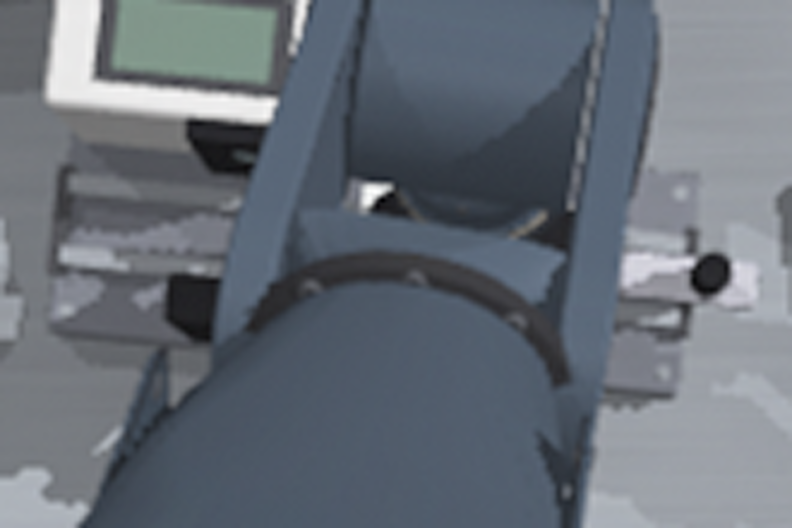

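Run:
```python
from h import *
s=load('t0');P=cloud(s)
sub=P[145:190,245:340]
z=sub[...,2]
np.set_printoptions(linewidth=400)
print((z[::1,::2]*1000).round().astype(int))
```

```text
[[78 75 75 ... -3 -1  2]
 [67 68 66 ...  0  1 -3]
 [55 55 57 ...  0 -2 -2]
 ...
 [20 19 19 ...  0 -1 -3]
 [20 22 18 ... -2  2 -3]
 [20 20 19 ...  1 -4 -2]]
```

Run:
```python
from h import *
s=load('t0');P=cloud(s);z=P[...,2]
h=np.clip((z-.01)/.05,0,1)[140:200,240:345]
a=cv2.applyColorMap((h*255).astype(np.uint8),cv2.COLORMAP_JET);a=cv2.resize(a,None,fx=7.5,fy=7.5,interpolation=cv2.INTER_NEAREST)
cv2.imwrite('pics/z0.png',a)
g=cv2.resize(s['frame'][145:190,245:340,::-1],None,fx=8,fy=8,interpolation=cv2.INTER_LANCZOS4);cv2.imwrite('pics/g0.png',np.clip((g.astype(float)-60)*1.4,0,255).astype(np.uint8))
m=((z>.03)&(z<.06)).astype(np.uint8);m[:, :240]=0;m[:145]=0;m[200:]=0;m[:,322:]=0
k,l,st,c=cv2.connectedComponentsWithStats(m);i=1+st[1:,4].argmax();print(st[i])
Q=P[l==i];print(len(Q),np.median(Q,0))
for zz in [.042]:
    m2=(l==i)&(z>zz);v,u=np.nonzero(m2)
    X=np.array([ray(s,a,b,.047)[:2] for a,b in zip(u,v)])
    th=np.radians(7.2);ly=np.array([np.sin(th),np.cos(th)]);lx=np.array([np.cos(th),-np.sin(th)])
    d=X-[.5995,0];A=d@lx;B=d@ly
    print(np.histogram(A,np.arange(-.04,.045,.0025)));print(np.histogram(B,np.arange(-.08,.085,.005)))
```

```text
[ 253  156   69   27 1306]
1306 [ 0.5961977  -0.00930535  0.03716005]
(array([ 0,  0,  0,  0,  0,  7, 16, 15,  4,  3,  4,  4,  3,  5,  6,  5,  3,
        4,  4,  4,  4,  4,  5,  8, 12, 16,  3,  0,  0,  0,  0,  0,  0]), array([-4.00000000e-02, -3.75000000e-02, -3.50000000e-02, -3.25000000e-02,
       -3.00000000e-02, -2.75000000e-02, -2.50000000e-02, -2.25000000e-02,
       -2.00000000e-02, -1.75000000e-02, -1.50000000e-02, -1.25000000e-02,
       -1.00000000e-02, -7.50000000e-03, -5.00000000e-03, -2.50000000e-03,
        3.46944695e-17,  2.50000000e-03,  5.00000000e-03,  7.50000000e-03,
        1.00000000e-02,  1.25000000e-02,  1.50000000e-02,  1.75000000e-02,
        2.00000000e-02,  2.25000000e-02,  2.50000000e-02,  2.75000000e-02,
        3.00000000e-02,  3.25000000e-02,  3.50000000e-02,  3.75000000e-02,
        4.00000000e-02,  4.25000000e-02]))
(array([ 0,  0, 27, 15,  7,  8,  8,  4,  0,  0,  0,  0,  0,  0,  0,  0,  0,
        0,  0,  0,  0,  0,  0,  4,  8,  6,  7,  9, 33,  3,  0,  0]), array([-8.0000000e-02, -7.5000000e-02, -7.0000000e-02, -6.5000000e-02,
       -6.0000000e-02, -5.5000000e-02, -5.0000000e-02, -4.5000000e-02,
       -4.0000000e-02, -3.5000000e-02, -3.0000000e-02, -2.5000000e-02,
       -2.0000000e-02, -1.5000000e-02, -1.0000000e-02, -5.0000000e-03,
        6.9388939e-17,  5.0000000e-03,  1.0000000e-02,  1.5000000e-02,
        2.0000000e-02,  2.5000000e-02,  3.0000000e-02,  3.5000000e-02,
        4.0000000e-02,  4.5000000e-02,  5.0000000e-02,  5.5000000e-02,
        6.0000000e-02,  6.5000000e-02,  7.0000000e-02,  7.5000000e-02,
        8.0000000e-02]))
```

View pics/z0.png

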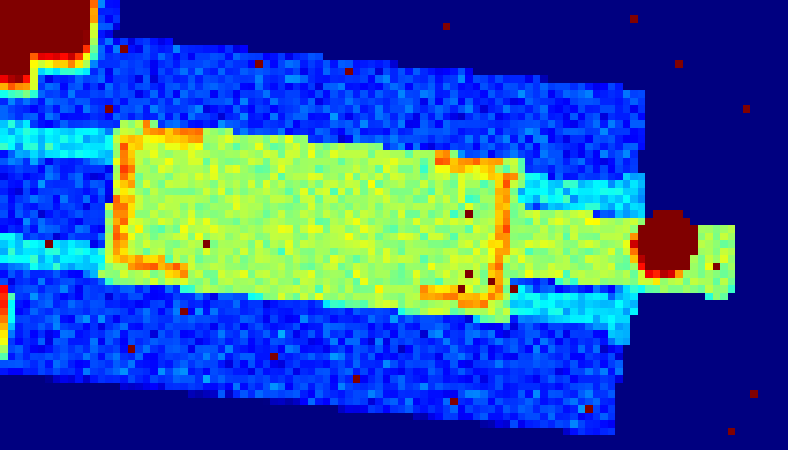

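View pics/g0.png

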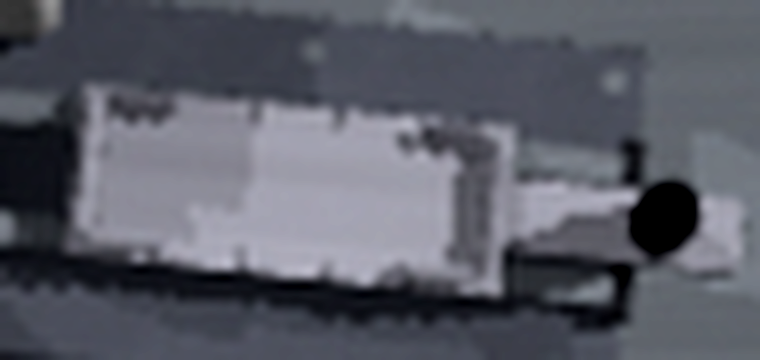

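Run:
```python
from h import *
s=load('s3');T=np.array([.5996,.0001]);th=np.radians(7.27);ly=np.array([np.sin(th),np.cos(th)])
for k in(-.042,.042): print(k,proj(s,[*(T+k*ly),.1435]), [(4.6*(a-o)) for a,o in zip(proj(s,[*(T+k*ly),.1435]),(210,170))])
# scene seat lips from depth s0
s=load('s0');P=cloud(s);X=P[195:300,210:355].reshape(-1,3)
th=np.radians(7.2);ly=np.array([np.sin(th),np.cos(th)]);lx=np.array([np.cos(th),-np.sin(th)])
d=X[:,:2]-[.5995,0];A=d@lx;B=d@ly
ok=(abs(A)<.04)&(abs(B)<.085)
for nm,c in[('lips',(X[:,2]>.042)&(X[:,2]<.056)),('plate',(X[:,2]>.031)&(X[:,2]<.056))]:
    q=ok&c;print(nm,q.sum());print(np.histogram(A[q],np.arange(-.04,.041,.004))[0],np.histogram(B[q],np.arange(-.085,.086,.005))[0])
s=load('t0');P=cloud(s);z=P[...,2];m=(z>.03)&(z<.056);m[:,:240]=0;m[:150]=0;m[200:]=0;m[:,345:]=0
X=P[m];d=X[:,:2]-[.5995,0];A=d@lx;B=d@ly;q=(abs(B)<.06)&(abs(A)<.04)
u=[];
for b in np.arange(-.055,.056,.01):
    a=A[q&(abs(B-b)<.005)]; print(round(b,3),a.min().round(4),a.max().round(4))
```

```text
-0.042 (np.float64(253.85444596167827), np.float64(209.88125587818269)) [np.float64(201.73045142372), np.float64(183.45377703964033)]
0.042 (np.float64(278.49068369688604), np.float64(223.801064824415)) [np.float64(315.05714500567575), np.float64(247.48489819230895)]
lips 156
[ 0  0  0  3 19 28 11  7  6  9 10  7 10  8  7  7 17  5  2  0] [ 1  1  0 10 21  8  6  9  6  3  1  1  2  2  4  3  1  0  0  3  0  5  3  1
  4  6 10  8 10 12 13  2  0  0]
plate 839
[ 0  0  0 26 52 76 60 52 62 59 69 53 63 46 50 47 75 47  2  0] [14 15  9 19 39 30 26 35 29 26 30 26 31 23 27 30 26 29 29 29 25 30 28 30
 27 27 34 27 33 15 27 13  1  0]
-0.055 -0.0277 0.0244
-0.045 -0.0283 0.0278
-0.035 -0.0283 0.0266
-0.025 -0.0276 0.0278
-0.015 -0.0281 0.0275
-0.005 -0.0275 0.0262
0.005 -0.0284 0.0277
0.015 -0.0283 0.0269
0.025 -0.0278 0.0257
0.035 -0.0282 0.0277
0.045 -0.028 0.0241
0.055 -0.0279 0.0279
```

Run:
```python
from h import *
go(.5998,-.0012,.043,-7.25)
```

```text
t 7.9 pos [5.995e-01 1.000e-04 9.350e-02] jaw -7.28 F [-0.29  0.52 -1.64] gap 0.41 tilt [ 0.0015 -0.0028 -1.    ]
delta [-0.13  0.06  5.05] turn -0.03
```

Emit:
drive_tool(deltas=[-0.1,0,0.5,0,-0.13,0.05,1.2,0,-0.13,0.05,2,0,-0.13,0.05,2.7,0,-0.13,0.05,3.2,0,-0.13,0.05,3.5,0,-0.13,0.05,3.7,0,-0.13,0.05,3.9,0,-0.13,0.05,4.1,0,-0.13,0.05,4.3,0,-0.13,0.05,4.3,0])

```text
t: 9.0
tcp_pos: [0.5996, -0.0012, 0.0503]
tool_rot: [0.751, 0.661, -0.0, -0.002]
force: [-0.4, -0.6, -1.4]
finger_gap: 0.414
```

Run:
```python
from h import *
go(.5998,-.0012,.043,-7.25)
s=snap('scene','s4');cv2.imwrite('pics/s4c.png',cv2.resize(s['frame'][170:300,210:370,::-1],None,fx=4.6,fy=4.6,interpolation=cv2.INTER_CUBIC))
```

```text
t 9.0 pos [ 0.5996 -0.0012  0.0503] jaw -7.28 F [-0.4  -0.59 -1.39] gap 0.414 tilt [ 0.0015 -0.0032 -1.    ]
delta [0.   0.02 0.73] turn -0.03
```

View pics/s4c.png

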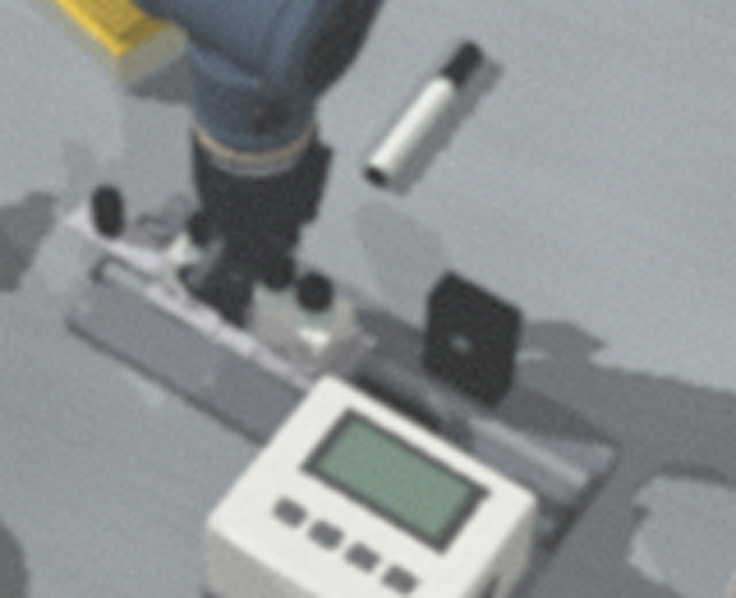

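Emit:
drive_tool(deltas=[0,0,0.15,0,0,0,0.3,0,0,0,0.45,0,0,0,0.45,0])

```text
t: 9.45
tcp_pos: [0.5995, -0.0012, 0.0457]
tool_rot: [0.751, 0.661, -0.001, -0.002]
force: [-1.3, -0.3, -2.0]
finger_gap: 0.415
```

Emit:
drive_tool(deltas=[0,0,0.1,0,0,0,0.2,0,0,0,0.3,0,0,0,0.3,0])

```text
t: 9.85
tcp_pos: [0.5995, -0.0011, 0.0431]
tool_rot: [0.751, 0.661, -0.001, -0.002]
force: [-2.1, 0.5, 1.9]
finger_gap: 0.413
```

Run:
```python
from h import *
go(.5998,-.0012,.043,-7.25)
```

```text
t 9.85 pos [ 0.5995 -0.0011  0.0431] jaw -7.27 F [-2.08  0.51  1.95] gap 0.413 tilt [ 0.0015 -0.0033 -1.    ]
delta [-0.    0.03  0.01] turn -0.02
```

Emit:
drive_tool(deltas=[0,0,0.1,0,0,0,0.1,0,0,0,0.1,0])

```text
t: 10.15
tcp_pos: [0.5995, -0.0012, 0.0431]
tool_rot: [0.751, 0.661, -0.0, -0.002]
force: [-2.7, -0.4, 5.6]
finger_gap: 0.414
```

Run:
```python
from h import *
go(.5998,-.0012,.043,-7.25)
```

```text
t 10.15 pos [ 0.5995 -0.0012  0.0431] jaw -7.27 F [-2.69 -0.37  5.62] gap 0.414 tilt [ 0.0014 -0.0029 -1.    ]
delta [0.   0.03 0.01] turn -0.02
```

Emit:
drive_tool(deltas=[0,0,0,0,0,0,0,0,0,0,0,0,0,0,0,0,0,0,0,0], hand=6)

```text
t: 10.65
tcp_pos: [0.5995, -0.0012, 0.043]
tool_rot: [0.751, 0.661, -0.0, -0.002]
force: [0.3, 0.1, -0.6]
finger_gap: 0.706
```

Emit:
drive_tool(deltas=[0,0,-0.5,0,0,0,-1.5,0,0,0,-3,0,0,0,-5,0,0,0,-8,0,0,0,-11,0,0,0,-13,0,0,0,-13,0], hand=8.5)

```text
t: 11.45
tcp_pos: [0.6025, -0.0018, 0.1778]
tool_rot: [0.75, 0.661, 0.002, 0.002]
force: [0.5, 0.3, -0.1]
finger_gap: 0.994
```

Run:
```python
from h import *
th=np.radians(7.2);ly=np.array([np.sin(th),np.cos(th)])
K=np.array([.5996,-.0012])-.12*ly;print(K)
go(*K,.041,-7.25)
s=snap('scene','s5');cv2.imwrite('pics/s5c.png',cv2.resize(s['frame'][170:300,210:370,::-1],None,fx=4.6,fy=4.6,interpolation=cv2.INTER_CUBIC))
```

```text
[ 0.58456001 -0.12025376]
t 11.45 pos [ 0.6025 -0.0018  0.1778] jaw -7.26 F [ 0.53  0.25 -0.07] gap 0.994 tilt [ 9.0e-04  6.2e-03 -1.0e+00]
delta [-11.99  -0.36  13.67] turn -0.01
```

View pics/s5c.png

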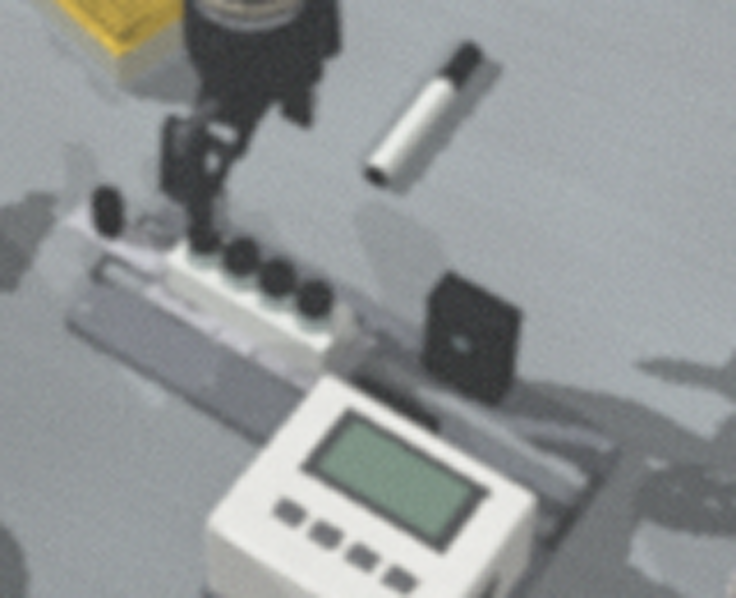

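Emit:
drive_tool(deltas=[-1.5,0,0,0,-4,0,0.5,0,-7,-0.2,1.5,0,-10,-0.2,2.5,0,-12,-0.3,4,0,-12,-0.3,4.5,0,-12,-0.3,4.5,0,-12,-0.3,4.5,0])

```text
t: 12.3
tcp_pos: [0.5827, -0.1197, 0.1301]
tool_rot: [0.75, 0.661, 0.001, -0.0]
force: [-0.3, -0.0, -0.1]
finger_gap: 0.997
```

Run:
```python
from h import *
go(.5846,-.1203,.043,-7.25)
s=snap('scene','s6');g=s['frame'].max(2);P=cloud(s)
m=np.zeros(g.shape,np.uint8);m[215:245,245:290]=(g<75)[215:245,245:290]
k,l,st,c=cv2.connectedComponentsWithStats(m,connectivity=4)
th=np.radians(7.2);ly=np.array([np.sin(th),np.cos(th)]);lx=np.array([np.cos(th),-np.sin(th)])
for i in range(1,k):
    if st[i,4]>12:
        r=ray(s,*c[i],.093);d=r[:2]-[.5996,-.0012];print(st[i],c[i].round(1),r.round(4),'local',(d@lx).round(4),(d@ly).round(4))
for q in(-.042,-.014,.014,.042): print('exp',np.round(proj(s,[*(np.array([.5996,-.0012])+q*ly),.093]),1))
cv2.imwrite('pics/s6c.png',cv2.resize(s['frame'][170:300,210:370,::-1],None,fx=4.6,fy=4.6,interpolation=cv2.INTER_CUBIC))
s=snap('top','t6');cv2.imwrite('pics/t6c.png',cv2.resize(s['frame'][115:225,180:345,::-1],None,fx=4.8,fy=4.8,interpolation=cv2.INTER_CUBIC))
```

```text
t 12.3 pos [ 0.5827 -0.1197  0.1301] jaw -7.25 F [-0.29 -0.01 -0.08] gap 0.997 tilt [ 0.0017  0.001  -1.    ]
delta [-0.05  0.19  8.71] turn -0.0
[251 218   7   7  39] [254.2 220.9] [ 0.5957 -0.0413  0.093 ] local 0.0011 -0.0403
[259 222  15  12  84] [266.  227.6] [6.006e-01 1.000e-04 9.300e-02] local 0.0008 0.0014
[275 231   7   8  40] [278.  234.4] [0.6058 0.0412 0.093 ] local 0.0008 0.0428
exp [253.9 220.3]
exp [261.8 224.9]
exp [269.8 229.4]
exp [277.9 234.1]
```

View pics/s6c.png

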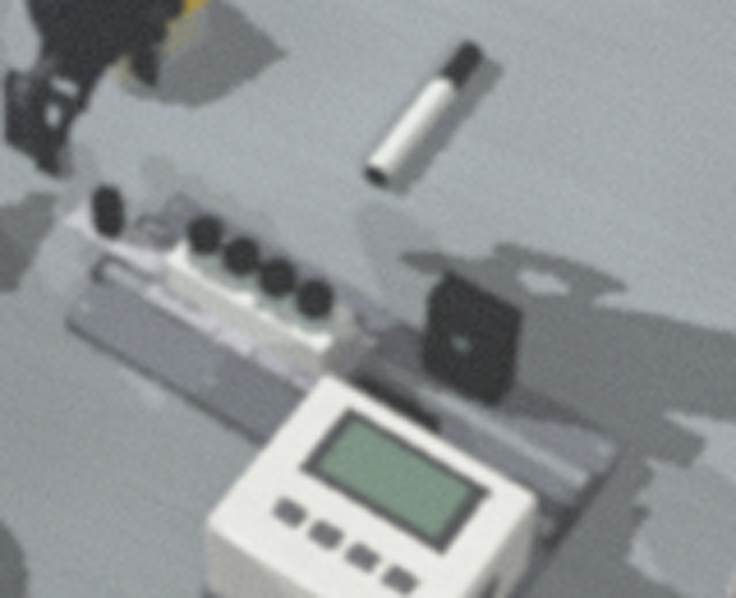

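View pics/t6c.png

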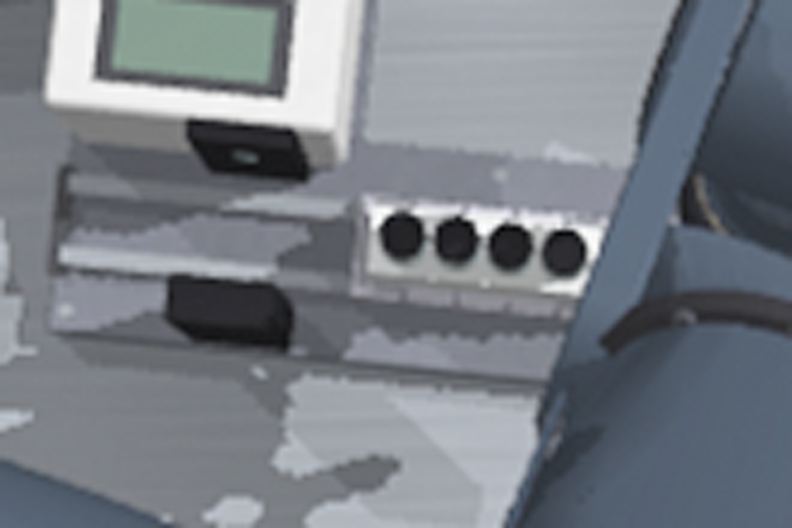

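Emit:
drive_tool(deltas=[0,0.2,1.5,0,-0.05,0.2,3,0,-0.05,0.2,5,0,-0.05,0.2,7,0,-0.05,0.2,8.2,0,-0.05,0.2,8.7,0,-0.05,0.2,8.7,0,-0.05,0.2,8.7,0,-0.05,0.2,8.7,0])

```text
t: 13.3
tcp_pos: [0.5862, -0.1203, 0.0448]
tool_rot: [0.75, 0.661, 0.002, 0.002]
force: [-0.3, 0.0, -0.3]
finger_gap: 0.993
```

Run:
```python
from h import *
go(.5846,-.1203,.043,-7.25)
s=snap('scene','s7');cv2.imwrite('pics/s7c.png',cv2.resize(s['frame'][170:300,210:370,::-1],None,fx=4.6,fy=4.6,interpolation=cv2.INTER_CUBIC))
```

```text
t 13.3 pos [ 0.5862 -0.1203  0.0448] jaw -7.19 F [-0.29  0.01 -0.25] gap 0.993 tilt [ 5.0e-04  4.6e-03 -1.0e+00]
delta [-0.02 -0.16  0.18] turn 0.06
```

View pics/s7c.png

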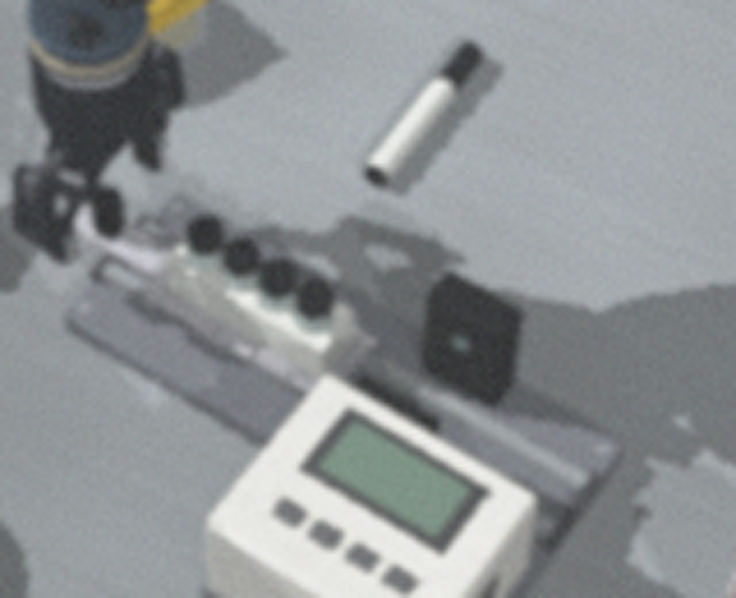

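Emit:
drive_tool(deltas=[0,-0.1,0.15,0,0,-0.1,0.15,0,0,-0.1,0.15,0,0,-0.1,0.15,0,0,-0.1,0.15,0,0,-0.1,0.15,0,0,-0.1,0.15,0,0,-0.1,0.15,0,0,-0.1,0.15,0,0,-0.1,0.15,0,0,-0.1,0.15,0], hand=0, squeeze=30)

```text
t: 14.45
tcp_pos: [0.5856, -0.1204, 0.0434]
tool_rot: [0.75, 0.661, 0.002, 0.002]
force: [1.9, 0.5, 1.8]
finger_gap: 0.223
```

Run:
```python
from h import *
go(.5846,-.1203,.043,-7.25)
s=snap('scene','s8');cv2.imwrite('pics/s8c.png',cv2.resize(s['frame'][170:300,210:370,::-1],None,fx=4.6,fy=4.6,interpolation=cv2.INTER_CUBIC))
```

```text
t 14.45 pos [ 0.5856 -0.1204  0.0434] jaw -7.2 F [1.9  0.47 1.77] gap 0.223 tilt [ 4.0e-04  5.5e-03 -1.0e+00]
delta [-0.   -0.1   0.04] turn 0.05
```

View pics/s8c.png

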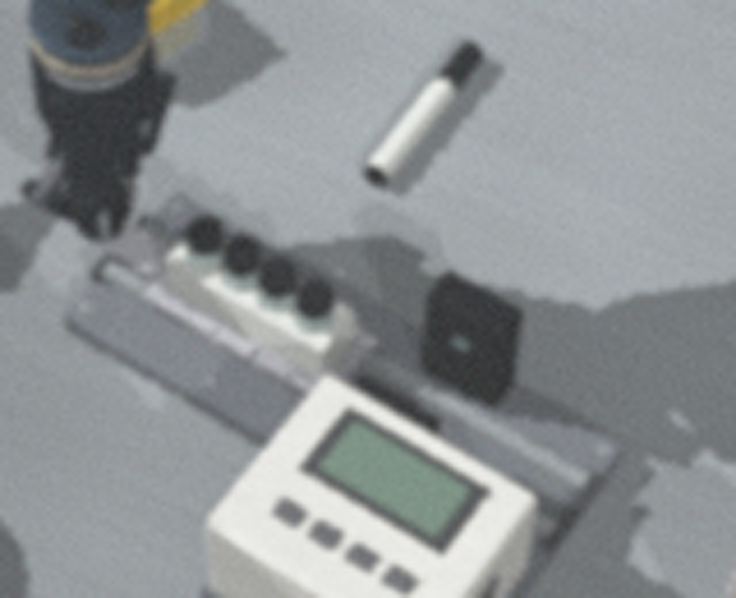

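Emit:
drive_tool(deltas=[0.3,0,0,0,0.9,0,0,0,1.7,0,0,0,2.5,0,0,0,3.3,0,0,0,4.1,0,0,0,4.9,0,0,0,5.7,0,0,0,6.4,0,0,0,6.9,0,0,0,7.2,0,0,0,7.2,0,0,0], squeeze=60)

```text
t: 15.7
tcp_pos: [0.5948, -0.0485, 0.0435]
tool_rot: [0.75, 0.661, 0.002, 0.002]
force: [1.8, -0.2, 2.7]
finger_gap: 0.212
```

```bash
cat >> h.py <<'E'
LY=np.array([np.sin(np.radians(7.2)),np.cos(np.radians(7.2)),0])
def st():
    s=manip.sense();d=s['tcp_pos']-[.5856,-.1204,.0434];lx=np.array([LY[1],-LY[0],0])
    print('t',round(s['t'],2),'along mm',round(d@LY*1000,2),'across',round(d@lx*1000,2),'dz',round(d[2]*1000,2),'F along',round(s['force']@LY,2),'F',s['force'].round(2),'gap',round(s['finger_gap'],3))
E
python3 - <<'E'
from h import *
st()
s=snap('scene','s9');cv2.imwrite('pics/s9c.png',cv2.resize(s['frame'][170:300,210:370,::-1],None,fx=4.6,fy=4.6,interpolation=cv2.INTER_CUBIC))
E
```

```text
t 15.7 along mm 72.53 across 0.08 dz 0.14 F along -0.02 F [ 1.8  -0.25  2.7 ] gap 0.212
```

View pics/s9c.png

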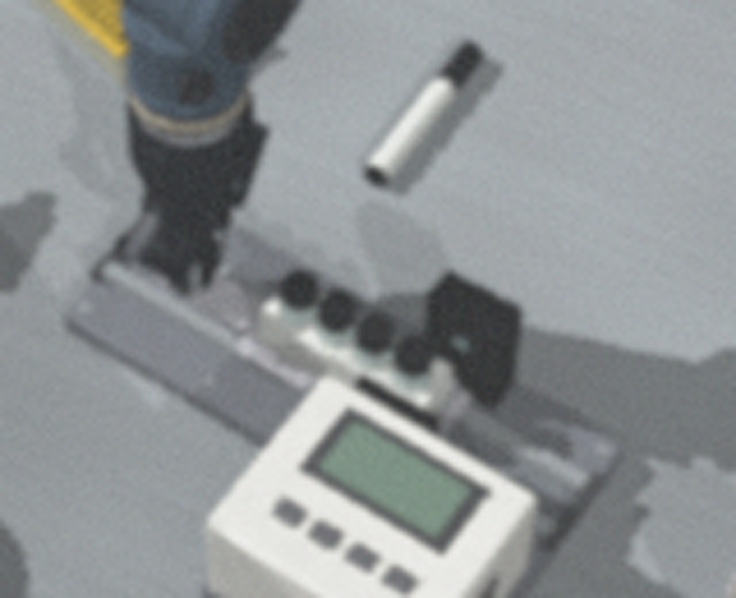

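Emit:
drive_tool(deltas=[0.2,0,0,0,0.5,0,0,0,0.8,0,0,0,0.8,0,0,0])

```text
t: 16.15
tcp_pos: [0.5959, -0.0399, 0.0436]
tool_rot: [0.75, 0.661, 0.003, 0.002]
force: [2.3, 0.4, 1.3]
finger_gap: 0.216
```

```bash
python3 -c "
from h import *
st()"
```

```text
t 16.15 along mm 81.17 across 0.11 dz 0.18 F along 0.68 F [2.33 0.39 1.28] gap 0.216
```

Emit:
drive_tool(deltas=[0.1,0,0,0,0.2,0,0,0,0.2,0,0,0])

```text
t: 16.45
tcp_pos: [0.5962, -0.0377, 0.0436]
tool_rot: [0.75, 0.661, 0.003, 0.001]
force: [2.1, -2.1, 2.8]
finger_gap: 0.213
```

```bash
python3 -c "
from h import *
st()"
```

```text
t 16.45 along mm 83.37 across 0.11 dz 0.18 F along -1.78 F [ 2.08 -2.06  2.78] gap 0.213
```

Emit:
drive_tool(deltas=[0.1,0,0,0,0.2,0,0,0,0.2,0,0,0])

```text
t: 16.75
tcp_pos: [0.5965, -0.035, 0.0435]
tool_rot: [0.75, 0.661, 0.003, 0.001]
force: [1.7, 1.0, 1.0]
finger_gap: 0.215
```

```bash
python3 -c "
from h import *
st()"
```

```text
t 16.75 along mm 86.14 across 0.11 dz 0.14 F along 1.22 F [1.7  1.01 1.02] gap 0.215
```

Emit:
drive_tool(deltas=[0.1,0,0,0,0.1,0,0,0])

```text
t: 16.95
tcp_pos: [0.5967, -0.0336, 0.0435]
tool_rot: [0.75, 0.661, 0.003, 0.001]
force: [2.5, -0.1, 1.8]
finger_gap: 0.218
```

```bash
python3 -c "
from h import *
st()"
```

```text
t 16.95 along mm 87.47 across 0.1 dz 0.13 F along 0.2 F [ 2.53 -0.12  1.81] gap 0.218
```

Emit:
drive_tool(deltas=[0.1,0,0,0,0.1,0,0,0])

```text
t: 17.15
tcp_pos: [0.5968, -0.0332, 0.0435]
tool_rot: [0.75, 0.661, 0.003, 0.001]
force: [1.4, -4.2, 1.5]
finger_gap: 0.216
```

```bash
python3 -c "
from h import *
st()"
```

```text
t 17.15 along mm 87.92 across 0.14 dz 0.13 F along -3.98 F [ 1.42 -4.19  1.51] gap 0.216
```

Emit:
drive_tool(deltas=[0.05,0,0,0,0.05,0,0,0,0.05,0,0,0])

```text
t: 17.45
tcp_pos: [0.5968, -0.0332, 0.0436]
tool_rot: [0.75, 0.661, 0.003, 0.002]
force: [1.6, -3.9, 2.1]
finger_gap: 0.213
```

```bash
python3 -c "
from h import *
st()
s=snap('scene','s10');cv2.imwrite('pics/s10c.png',cv2.resize(s['frame'][170:300,210:370,::-1],None,fx=4.6,fy=4.6,interpolation=cv2.INTER_CUBIC))
s=snap('top','t10');cv2.imwrite('pics/t10c.png',cv2.resize(s['frame'][115:225,180:345,::-1],None,fx=4.8,fy=4.8,interpolation=cv2.INTER_CUBIC))
"
```

```text
t 17.45 along mm 87.89 across 0.14 dz 0.15 F along -3.68 F [ 1.56 -3.9   2.15] gap 0.213
```

View pics/s10c.png

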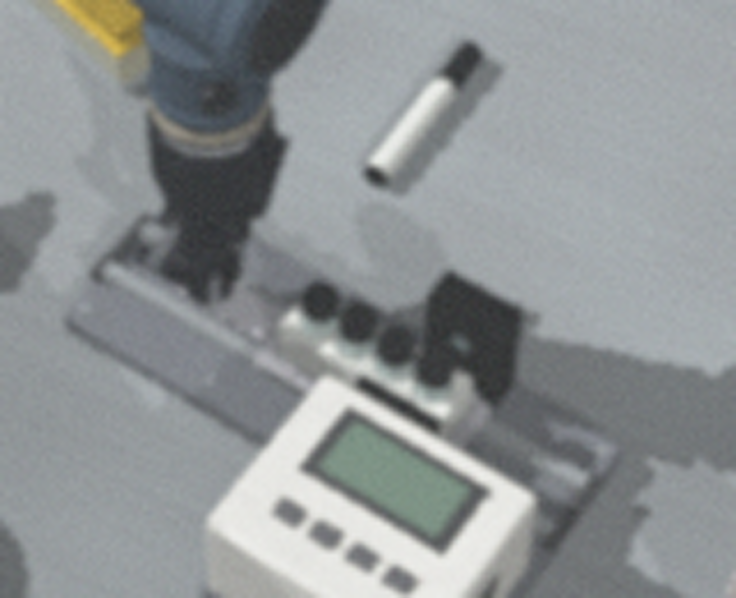

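View pics/t10c.png

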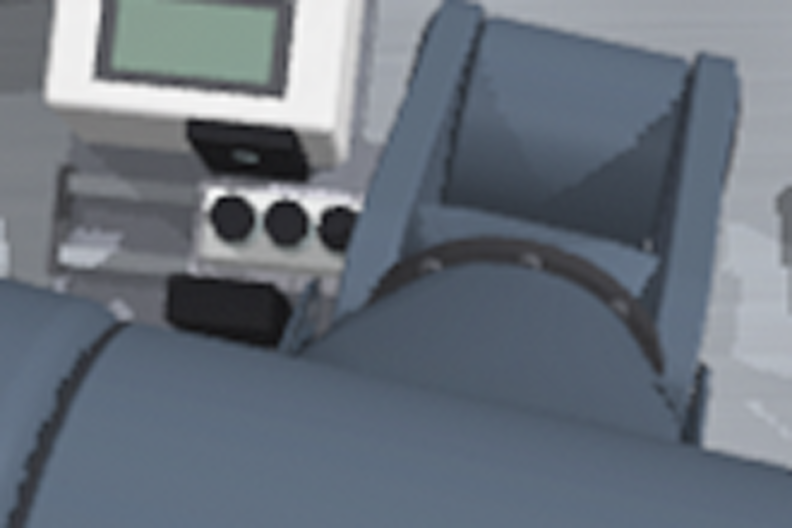

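Emit:
drive_tool(deltas=[0.1,0,0,0,0.1,0,0,0])

```text
t: 17.75
tcp_pos: [0.5968, -0.033, 0.0435]
tool_rot: [0.75, 0.661, 0.002, 0.002]
force: [1.2, -6.3, 2.2]
finger_gap: 0.213
```

```bash
python3 -c "
from h import *
st()
s=load('t10');o=lambda u,v:((u+.5)/4.8-.5+180,(v+.5)/4.8-.5+115)
lx=np.array([LY[1],-LY[0],0])
c=ray(s,*o(232,218),.096);print('cap',c)
O=np.array([.604,.036,0])
for nm,u,v,z in [('lampTL',170,277,.105),('lampTR',272,284,.105),('cap',232,218,.096)]:
    q=ray(s,*o(u,v),z)-O;print(nm,(q@lx).round(4),(q@LY).round(4))
P=cloud(s)
m=(P[...,2]>.095)&(P[...,2]<.115)
d=P-O;A=d@lx;B=d@LY
for a0,a1 in[(-.075,-.035),(.034,.05)]:
    q=m&(A>a0)&(A<a1)&(B>.04)&(B<.15);print(q.sum(),np.percentile(B[q],[0,2,50,98,100]),np.percentile(A[q],[1,50,99]))
"
```

```text
t 17.75 along mm 88.13 across 0.11 dz 0.14 F along -6.11 F [ 1.17 -6.31  2.22] gap 0.213
cap [0.61384514 0.12763656 0.096     ]
lampTL -0.0363 0.1184
lampTR -0.0347 0.0668
cap -0.0017 0.0921
246 [0.06285092 0.06345157 0.09016156 0.11726446 0.11852883] [-0.05981601 -0.04776644 -0.03535439]
220 [0.04495821 0.04832689 0.09345167 0.14573053 0.14902403] [0.03408795 0.04446919 0.0498792 ]
```

Emit:
drive_tool(deltas=[-0.07,0,0,0,-0.07,0,0,0,-0.07,0,0,0])

```text
t: 18.05
tcp_pos: [0.5967, -0.0334, 0.0435]
tool_rot: [0.75, 0.661, 0.002, 0.002]
force: [1.2, -2.6, 1.7]
finger_gap: 0.215
```

```bash
python3 -c "
from h import *
st()"
```

```text
t 18.05 along mm 87.7 across 0.1 dz 0.14 F along -2.38 F [ 1.24 -2.55  1.71] gap 0.215
```

Emit:
drive_tool(deltas=[-0.03,0,0,0,-0.03,0,0,0,-0.03,0,0,0,-0.03,0,0,0,-0.03,0,0,0])

```text
t: 18.55
tcp_pos: [0.5967, -0.0335, 0.0435]
tool_rot: [0.75, 0.661, 0.003, 0.002]
force: [1.9, -0.6, 2.2]
finger_gap: 0.213
```

```bash
python3 -c "
from h import *
st()
s=snap('scene','s11');g=s['frame'].max(2)
lx=np.array([LY[1],-LY[0],0]);C=np.array([.5996,-.0012,0])+.0873*LY
for q in(-.042,-.014,.014,.042): print('exp',np.round(proj(s,C+q*LY+[0,0,.093]),1))
m=np.zeros(g.shape,np.uint8);m[228:258,270:310]=(g<75)[228:258,270:310]
k,l,sx,c=cv2.connectedComponentsWithStats(m,connectivity=4)
for i in range(1,k):
    if sx[i,4]>12: r=ray(s,*c[i],.093)-C;print(sx[i],c[i].round(1),(r@lx).round(4),(r@LY).round(4))
st()
"
```

```text
t 18.55 along mm 87.63 across 0.08 dz 0.12 F along -0.33 F [ 1.88 -0.57  2.23] gap 0.213
exp [278.9 234.6]
exp [287.1 239.3]
exp [295.4 244.1]
exp [303.8 248.9]
[301 230   9  24 154] [305.5 242.2] -0.0215 0.0336
[276 232   7   7  42] [279.1 235. ] 0.0006 -0.0408
[284 236   8   8  49] [287.5 239.4] -0.0004 -0.0129
[293 241   7   8  49] [295.9 244.6] 0.0006 0.0159
t 18.6 along mm 87.63 across 0.13 dz 0.16 F along 0.03 F [ 1.31 -0.13  2.23] gap 0.214
```

Force along the rail is near zero, the carriage is still, and the rack caps are where expected. Handing in.

```bash
python3 -c "
from h import *
print(manip.sign_off());st()"
```

```text
the job is handed in; nothing more can be done
None
the job is handed in; nothing more can be done
```

I set the rack with its four vials in the carriage seat at the loading end, then gripped the knob and slid the carriage into the first notch. I handed in at about 18.6 s, still gripping the knob; sign-off gave no verdict.

- **Seating:** the rack touched down firmly on the seat floor at the expected height, and all four caps lay within about 2 mm of where they should be. I estimate the carriage travel was about 22 mm at that point.
- **Notch:** the carriage pulled forward slightly at about 86–87 mm of slide, then pushed back with up to 6 N when I nudged it on. I backed off until the push along the rail was close to 0 N. The overhead view before that nudge put the leading vial about 1 mm past the middle of the lamp block.
- **Final state:** the carriage was at 87.6 mm of slide, which I estimate as 110 mm of travel. The fingers were closed on the knob at about 18 mm opening with 60 N set. The three rear vial caps were within about 2 mm of where they should be. The leading cap merged with the black lamp block in the last scene picture, so I could not measure it there.
- **Less certain:** the base corners disagreed with each other by about 7 mm, so I relied on the force and the beam alignment to find the notch. I did not measure the bystanders again at the end; the marker and tip box looked unmoved in the pictures.

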